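Flip the tray status tags so that only full bottle trays show green

TASK

Check the four bottle trays against the flip tags on the rail in front of them, and flip the tags that are wrong, so that each full tray (all twelve bottles) shows green and each tray that is not full shows red. Just push a tag's tab lightly over with a fingertip until it falls to its other side: pinch nothing, lift nothing, and do not disturb the trays or the other things on the table.

Things in the scene. Friction and masses are not known exactly. Their poses are not given: they have to be found in the camera images.
- tag_rail: the tag board: low aluminium rail fixed on the table, 96 mm deep, 510 mm long, 12 mm high; origin under its centre, x axis away from the robot towards the trays, y axis along the rail to the left. Four grey clips with flip tags sit on it about 124 mm apart, in any order; the tray a tag belongs to stands straight behind it, its centre 140 mm from the pin (within 10 mm)
- tag_a_hinge (a point): centre of the hinge pin of flip tag a; 30 mm above the table. The pin lies along the rail's x axis (away from the robot), so the tag swings left and right between the two slopes of a V-shaped cradle; the cradle's upper edges stand 23 mm above the pin and 22 mm to either side of it
- tag_a_tab (a point): point in the middle of the finger tab of flip tag a, 50 mm from its pin. The tag: slick black plate 4 mm thick, 76 mm wide along the pin, reaching 44 mm from it, and a tab 28 mm wide reaching 56 mm from it; one face green, one red. It swings freely, 50 g, rests by its weight on the left or right slope, the tab overhanging it, and falls to the other once pushed past upright
- tag_a (a joint): lean of flip tag a: 0 upright, +0.62 leaning to the right (the rail's -y) at rest, green face uppermost; -0.62 leaning to the left (the rail's +y) at rest, red face uppermost
- tag_b_hinge (a point): centre of the hinge pin of flip tag b; 30 mm above the table. The pin lies along the rail's x axis (away from the robot), so the tag swings left and right between the two slopes of a V-shaped cradle; the cradle's upper edges stand 23 mm above the pin and 22 mm to either side of it
- tag_b_tab (a point): point in the middle of the finger tab of flip tag b, 50 mm from its pin. The tag: slick black plate 4 mm thick, 76 mm wide along the pin, reaching 44 mm from it, and a tab 28 mm wide reaching 56 mm from it; one face green, one red. It swings freely, 50 g, rests by its weight on the left or right slope, the tab overhanging it, and falls to the other once pushed past upright
- tag_b (a joint): lean of flip tag b: 0 upright, +0.62 leaning to the right (the rail's -y) at rest, green face uppermost; -0.62 leaning to the left (the rail's +y) at rest, red face uppermost
- tag_c_hinge (a point): centre of the hinge pin of flip tag c; 30 mm above the table. The pin lies along the rail's x axis (away from the robot), so the tag swings left and right between the two slopes of a V-shaped cradle; the cradle's upper edges stand 23 mm above the pin and 22 mm to either side of it
- tag_c_tab (a point): point in the middle of the finger tab of flip tag c, 50 mm from its pin. The tag: slick black plate 4 mm thick, 76 mm wide along the pin, reaching 44 mm from it, and a tab 28 mm wide reaching 56 mm from it; one face green, one red. It swings freely, 50 g, rests by its weight on the left or right slope, the tab overhanging it, and falls to the other once pushed past upright
- tag_c (a joint): lean of flip tag c: 0 upright, +0.62 leaning to the right (the rail's -y) at rest, green face uppermost; -0.62 leaning to the left (the rail's +y) at rest, red face uppermost
- tag_d_hinge (a point): centre of the hinge pin of flip tag d; 30 mm above the table. The pin lies along the rail's x axis (away from the robot), so the tag swings left and right between the two slopes of a V-shaped cradle; the cradle's upper edges stand 23 mm above the pin and 22 mm to either side of it
- tag_d_tab (a point): point in the middle of the finger tab of flip tag d, 50 mm from its pin. The tag: slick black plate 4 mm thick, 76 mm wide along the pin, reaching 44 mm from it, and a tab 28 mm wide reaching 56 mm from it; one face green, one red. It swings freely, 50 g, rests by its weight on the left or right slope, the tab overhanging it, and falls to the other once pushed past upright
- tag_d (a joint): lean of flip tag d: 0 upright, +0.62 leaning to the right (the rail's -y) at rest, green face uppermost; -0.62 leaning to the left (the rail's +y) at rest, red face uppermost
- tray_a: white shallow tray, 110 x 160 x 30 mm (its long side runs away from the robot), loose, standing behind one of the tags; origin at the centre of its underside. Full: twelve black bottles in three rows of four, every place taken (78 mm high over all)
- tray_b: white shallow tray, 110 x 160 x 30 mm (its long side runs away from the robot), loose, standing behind one of the tags; origin at the centre of its underside. Full: twelve black bottles in three rows of four, every place taken (78 mm high over all)
- tray_c: white shallow tray, 110 x 160 x 30 mm (its long side runs away from the robot), loose, standing behind one of the tags; origin at the centre of its underside. Not full: eight black bottles in two rows of four along one side, the place of the third row empty (78 mm high over all)
- tray_d: white shallow tray, 110 x 160 x 30 mm (its long side runs away from the robot), loose, standing behind one of the tags; origin at the centre of its underside. Not full: only five black bottles standing about in it (76 mm high over all)
- loose_bottle: black square 50 ml bottle with an open silver neck, 27 x 33 x 74 mm, standing loose by the rail; origin under its centre. A bystander
- black_marker: white marker with a black cap, 16 x 134 x 15 mm, lying loose on the near side of the rail; origin under its centre, long axis y. A bystander
- cap_0: black bottle cap, 21 mm across, 14 mm high; origin under its centre. A bystander
- cap_1: black bottle cap, 21 mm across, 14 mm high; origin under its centre. A bystander
- jar: glass jar of screws with a steel lid, 70 mm across, 58 mm high; origin under its centre. A bystander
- mug_1: white mug, 86 mm across, 97 mm high; origin under its centre. A bystander

How it is judged:
At the end, for the whole second after the job is handed in: Each of the four tags lies at rest on one side of its cradle (within about 0.1 rad): to the right with its green face up if the tray behind it is full (tray_a, tray_b), to the left with its red face up if it is not (tray_c, tray_d) (((value of joint tag_a above 0.5 rad and (horizontal distance between tag_a_hinge and tray_a below 0.163 m or horizontal distance between tag_a_hinge and tray_b below 0.163 m)) or (value of joint tag_a below -0.5 rad and (horizontal distance between tag_a_hinge and tray_c below 0.163 m or horizontal distance between tag_a_hinge and tray_d below 0.163 m))) and ((value of joint tag_b above 0.5 rad and (horizontal distance between tag_b_hinge and tray_a below 0.163 m or horizontal distance between tag_b_hinge and tray_b below 0.163 m)) or (value of joint tag_b below -0.5 rad and (horizontal distance between tag_b_hinge and tray_c below 0.163 m or horizontal distance between tag_b_hinge and tray_d below 0.163 m))) and ((value of joint tag_c above 0.5 rad and (horizontal distance between tag_c_hinge and tray_a below 0.163 m or horizontal distance between tag_c_hinge and tray_b below 0.163 m)) or (value of joint tag_c below -0.5 rad and (horizontal distance between tag_c_hinge and tray_c below 0.163 m or horizontal distance between tag_c_hinge and tray_d below 0.163 m))) and ((value of joint tag_d above 0.5 rad and (horizontal distance between tag_d_hinge and tray_a below 0.163 m or horizontal distance between tag_d_hinge and tray_b below 0.163 m)) or (value of joint tag_d below -0.5 rad and (horizontal distance between tag_d_hinge and tray_c below 0.163 m or horizontal distance between tag_d_hinge and tray_d below 0.163 m))) and velocity of joint tag_a between -0.2 and 0.2 rad/s and velocity of joint tag_b between -0.2 and 0.2 rad/s and velocity of joint tag_c between -0.2 and 0.2 rad/s and velocity of joint tag_d between -0.2 and 0.2 rad/s); the robot touches nothing.
It fails at once if a tag was pinched or pressed hard (more than 20 N between the fingers and a tag) (contact force between the fingers and tag_a above 20 N or contact force between the fingers and tag_b above 20 N or contact force between the fingers and tag_c above 20 N or contact force between the fingers and tag_d above 20 N).
It fails at once if a tray of bottles was shoved, lifted or carried (moved more than 15 mm) (distance of any of tray_a, tray_b, tray_c, tray_d from where it was at the start of the episode above 0.015 m).
It fails at once if a bystander was knocked, lifted or carried (moved more than 20 mm) (distance of any of loose_bottle, black_marker, cap_0, cap_1, jar, mug_1 from where it was at the start of the episode above 0.02 m).
It also fails if it takes over 42 s, if anything falls off the work surface, if the arm or the gripper's body presses on something with over 40 N, if the wrist force passes 120 N, or if a joint passes its speed limit or range.

ROBOT

A 6-joint arm with a two-finger parallel gripper is mounted at the origin on a cart in front of the work surface, level with it; the furniture and walls round the work are solid. World frame = base frame: x ahead of the robot, y to its left, z up, the work surface at z = 0. Lengths are in m, angles in rad, forces in N, time in s.
With the tool pointing down it reaches from about 0.325 to 0.9 m from the base axis. Payload 3.5 kg.
Tool frame: the origin (TCP) lies midway between the tips of the shut fingers; the grasp point (between the pads) lies 19 mm behind it (env.hold_point_z is the distance from the TCP to the grasp point, in m); z points along the fingers, y is the direction in which the jaws open and shut (so a half turn about z gives the same grasp; the last joint's range is limited). The gripper opens to 85 mm and grips with 20 to 120 N. Pads are 22 mm wide; open, the fingers measure 114 mm over their backs; the gripper's body (76 mm by 85 mm) begins 54 mm behind the grasp point. The pads swing forward as they close: fully open they stand 13 mm farther back than shut.
Start: joints at [-1.4, 0.276, -0.026, 1.268, 0, 1.467], TCP at [0.169, -0.602, 0.231] pointing down, gripper open.
Joint ranges: [-3.12, 3.12], [-0.85, 1.88], [-1.08, 1.24], [-1.95, 2.15], [-1.57, 1.53], [-3.14, 3.14]. Speed limits (rad/s): [2.57, 2.57, 3.14, 3.14, 3.14, 3.14].

INTERFACE

Orientations are given as a unit quaternion [x, y, z, w].
In Python, from workcell import env, vision gives the robot as it stands.
- The arm moves only by the shell command python3 -m jog 'ROWS' [OPENING] [FORCE]. ROWS is JSON, a list of rows, each a list of 2 entries, a list of its own where there are three numbers: the shift along the world's x, y, z in m, then the turn about the world's z in rad. In form: [[[dx, dy, dz], spin], ...]. A call has 1 to 12 rows; each row is the pose to reach, as a shift and turn from the pose commanded when the call began; what a row does not reach only later rows make up. A row lasts 1/8 s, in which the tool goes at most 62.5 mm and 10.7 degrees, less where a joint would pass 70% of its speed; a pose out of reach is approached as far as the arm can. A call with a gripper value outside its range is refused whole. OPENING is the finger opening in m, from 0 to 0.0854, set as the call begins (- or left out, the last holds). The fingers move at their own pace and stop on an object; FORCE is the grip in N (left out, the last holds). Time passes only in rows, so rows that repeat a pose let the fingers close. It gives the time, the measured TCP pose, the force and the opening at its end, in the units of the state.
- env.read_state(): the state, without advancing time (a new reading comes with each control period).
- vision.camera(name): name is "scene" or "top" or "wrist"; returns a dict with "image" (384x512x3 uint8, red, green, blue), "mtx" (3x3 intrinsics, pixels), "position" and "orientation" of the camera in the world; the wrist camera has in their place "mount" (4x4, takes a point from camera to tool coordinates, whose origin is the TCP and whose axes are the flange's). Camera axes: x right, y up, looking along -z (the intrinsics and any distortion apply to the point x, -y, -z); pixel columns grow to the right and rows downward; lengths in m; the calibration is good to about 2 mm. The wrist camera is an equidistant fisheye: a pixel r from the principal point sees the ray r / f radians off the axis. A picture is of the moment at which its call begins: read the wrist's pose just before it. There is no depth.
- env.sign_off(): hands the job in, once; it reports no verdict.
The state is a dict: "clock": time; "joint_positions": joint angles; "joint_velocities": joint speeds; "joint_torque": joint torques, N m; "tcp_pos": TCP position; "eef_rot": TCP orientation; "ft_force": force on the tool from outside, world axes, zero at the start; "moment": the same for the moment, N m; "grip_width": opening from 0.0 (shut) to 1.0 (fully open).
Only numpy, scipy, OpenCV 4.12 (cv2) and the standard library are available. Lean on these libraries where they do the work, as an engineer would, in place of code of your own. Each camera call takes 0.05 s, during which the arm holds its last target.

## Working session

There is one attempt and no reset: what is moved stays moved. The work goes in short steps, Python scripts to look and compute and a shell command to move; the robot and the scene stay as the last step left them, time stands still between calls to the robot, and variables do not carry over. Pictures are saved under pics/ and viewed, and the job is handed in when it is done.

```bash
mkdir -p pics; python3 - <<'E'
from workcell import env, vision
import cv2, numpy as np
for n in ["scene","top"]:
    c=vision.camera(n); cv2.imwrite(f"pics/{n}0.png",cv2.resize(c["image"][:,:,::-1],(800,600),interpolation=cv2.INTER_CUBIC))
    print(n,np.round(c["mtx"],1).tolist(),np.round(c["position"],4),np.round(c["orientation"],4),c.keys())
s=env.read_state();print(s)
E
```

```text
scene [[357.8, 0.0, 254.9], [0.0, 357.8, 197.7], [0.0, 0.0, 1.0]] [0.1399 0.6709 0.8653] [-0.09    0.3889  0.8972 -0.1889] dict_keys(['image', 'mtx', 'position', 'orientation'])
top [[360.1, 0.0, 251.0], [0.0, 360.1, 191.7], [0.0, 0.0, 1.0]] [ 0.3519 -0.075   1.3818] [ 0.0415 -0.0434 -0.7006  0.711 ] dict_keys(['image', 'mtx', 'position', 'orientation'])
{'clock': 0.1, 'joint_positions': array([-1.40039628e+00,  2.77074891e-01, -2.77604543e-02,  1.26800477e+00,
        5.02579977e-06,  1.46739833e+00]), 'joint_velocities': array([-0.00039197, -0.00310394,  0.00360457,  0.00050024,  0.00154643,
        0.00069905]), 'joint_torque': array([ 2.48215247e-04, -4.46706820e+01,  2.96128446e+01,  8.47998192e-03,
       -8.57769646e-05, -2.36051243e-06]), 'tcp_pos': array([ 0.16886481, -0.60101255,  0.2302525 ]), 'eef_rot': array([ 9.90643438e-01,  1.36471738e-01, -3.17165473e-05, -1.02140313e-03]), 'ft_force': array([ 0.43907488, -0.11766479, -0.82413427]), 'moment': array([ 0.02910157,  0.00242577, -0.0159146 ]), 'grip_width': 0.9994060959193074}
```

View pics/top0.png

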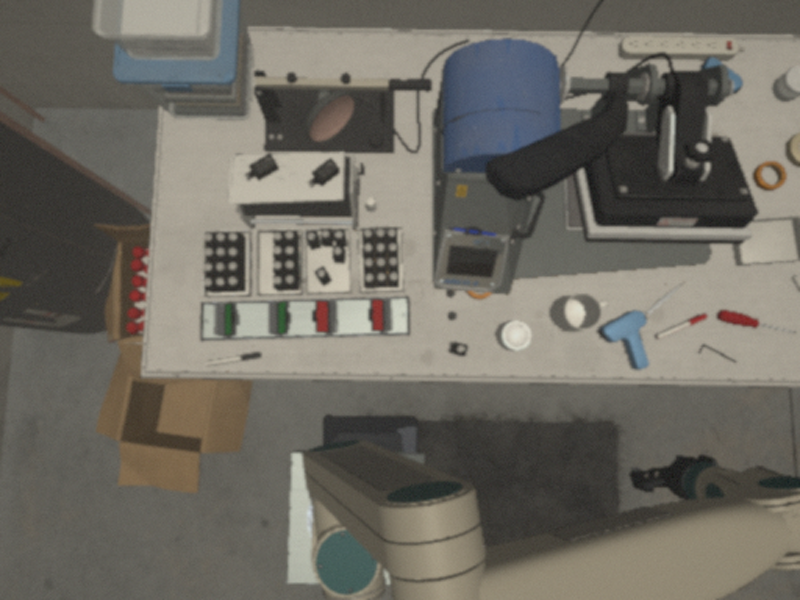

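View pics/scene0.png

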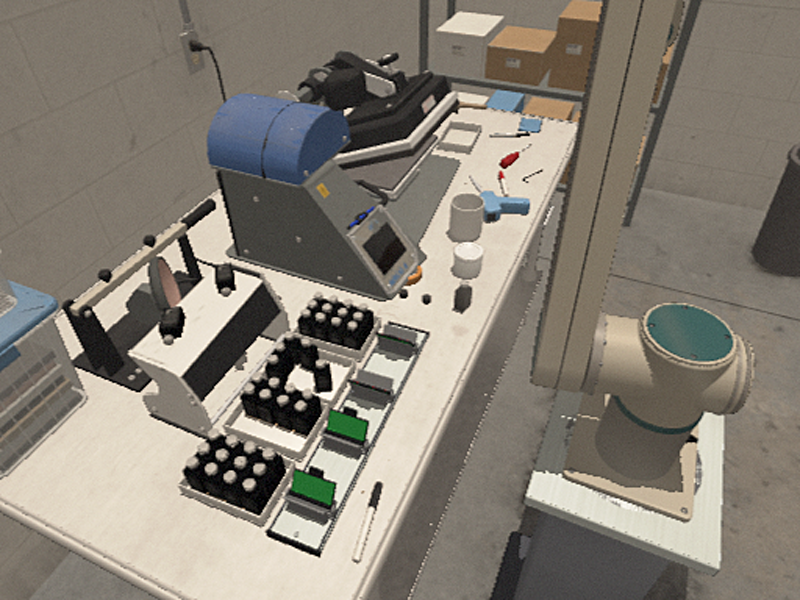

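The top view (y increasing to the left) shows the trays from left to right as full, 8, 5, full, at x≈226, 280, 328 and 381 px. The tags read green, green, red, red. So tag 2 (px ~281,318) and tag 4 (px ~378,314) look wrong. I'll enlarge to measure.

```bash
python3 - <<'E'
from workcell import env, vision
import cv2, numpy as np
c=vision.camera("top"); im=c["image"][:,:,::-1]
x0,y0=120,140
cr=im[y0:y0+90,x0:x0+150]
cr=cv2.resize(cr,None,fx=5.3,fy=5.3,interpolation=cv2.INTER_CUBIC); 
cv2.imwrite("pics/top_crop.png",cr); print(cr.shape)
E
```

```text
(477, 795, 3)
```

View pics/top_crop.png

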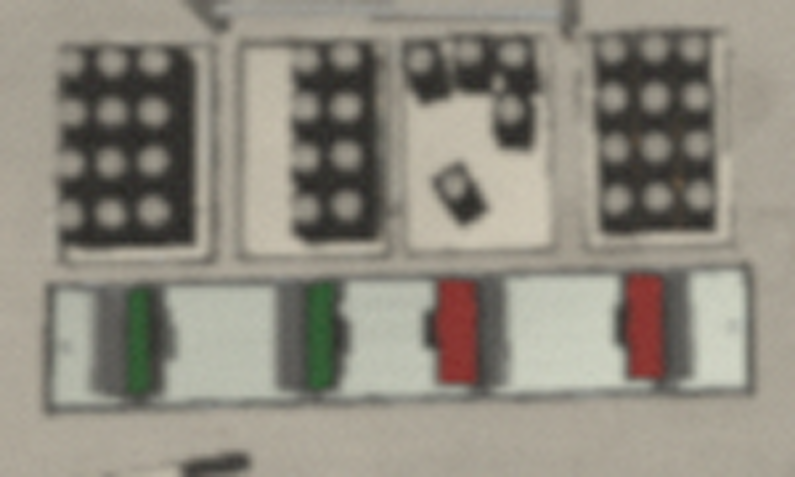

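The crop confirms both end trays hold 12 (leftmost and rightmost), and that tag 2 (green) and tag 4 (red) are wrong. The tabs are at crop px (343,333) and (622,325). The rail corners are at (50,287), (750,268), (752,392) and (46,410).

```bash
cat > h.py <<'E'
import numpy as np
from scipy.spatial.transform import Rotation as R
def unproj(c,uv,z):
    K=c["mtx"];d=np.array([(uv[0]-K[0,2])/K[0,0],-(uv[1]-K[1,2])/K[1,1],-1.])
    d=R.from_quat(c["orientation"]).apply(d);p=np.array(c["position"])
    return p+d*(z-p[2])/d[2]
def proj(c,P):
    K=c["mtx"];q=R.from_quat(c["orientation"]).inv().apply(np.array(P)-c["position"])
    q=np.atleast_2d(q);return np.c_[K[0,0]*q[:,0]/-q[:,2]+K[0,2],K[1,1]*q[:,1]/q[:,2]+K[1,2]]
E
python3 - <<'E'
from workcell import env, vision
from h import *
import cv2
c=vision.camera("top"); k=5.3
f=lambda x,y,z: unproj(c,(120+(x+.5)/k-.5,140+(y+.5)/k-.5),z)
cor=np.array([f(*p,.012) for p in [(50,287),(750,268),(752,392),(46,410)]])
print(np.round(cor,4)); L=lambda a,b:np.linalg.norm(cor[a]-cor[b])
print(L(0,1),L(2,3),L(0,3),L(1,2))
ctr=cor.mean(0); ey=(cor[0]+cor[3]-cor[1]-cor[2])/2; ey/=np.linalg.norm(ey); yaw=np.arctan2(-ey[0],ey[1]); ex=np.array([ey[1],-ey[0],0])
print("ctr",ctr,"yaw",yaw)
# face ends
for n,xs,zs in [("t1",(128,152),1),("t2",(306,334),1),("t3",(440,476),-1),("t4",(629,663),-1)]:
    pass
for n,p in [("tab1",(168,335)),("tab2",(343,333)),("tab3",(432,328)),("tab4",(622,325))]:
    w=f(*p,.071); print(n,np.round(w,4),"rail",np.round([(w-ctr)@ex,(w-ctr)@ey],4))
# predict pattern using clips
s=vision.camera("scene")
im=s["image"][:,:,::-1][190:360,160:290]
cv2.imwrite("pics/sc_crop.png",cv2.resize(im,None,fx=4.5/1.3,fy=4.5/1.3,interpolation=cv2.INTER_CUBIC))
for n,p,z in [("marker cap",(248,460),.008),("marker left",(100,472),.008)]: print(n,f(*p,z))
g=lambda x,y,z: unproj(c,(x*.64,y*.64),z)
for n,p,z in [("bottle",(458,348),.07),("jar",(515,335),.058),("cap",(452,315),.014),("cap",(451,293),.014)]: print(n,g(*p,z))
E
```

```text
[[ 0.5025  0.389   0.012 ]
 [ 0.5239 -0.1159  0.012 ]
 [ 0.4342 -0.1184  0.012 ]
 [ 0.4139  0.387   0.012 ]]
0.505423587824249 0.5057957270402992 0.08865533339412318 0.08970614302749008
ctr [0.46860143 0.13544171 0.012     ] yaw 0.04126488348389342
tab1 [0.464  0.2861 0.071 ] rail [0.0016 0.1507]
tab2 [0.4671 0.1657 0.071 ] rail [-0.0002  0.0303]
tab3 [0.4715 0.1045 0.071 ] rail [ 0.0016 -0.031 ]
tab4 [ 0.4755 -0.0263  0.071 ] rail [ 0.0002 -0.1619]
marker cap [0.38042144 0.24191461 0.008     ]
marker left [0.37033204 0.34733497 0.008     ]
bottle [ 0.39911425 -0.23185055  0.07      ]
jar [ 0.4320211  -0.36748533  0.058     ]
cap [ 0.48124569 -0.22385198  0.014     ]
cap [ 0.53539467 -0.22130098  0.014     ]
```

View pics/sc_crop.png

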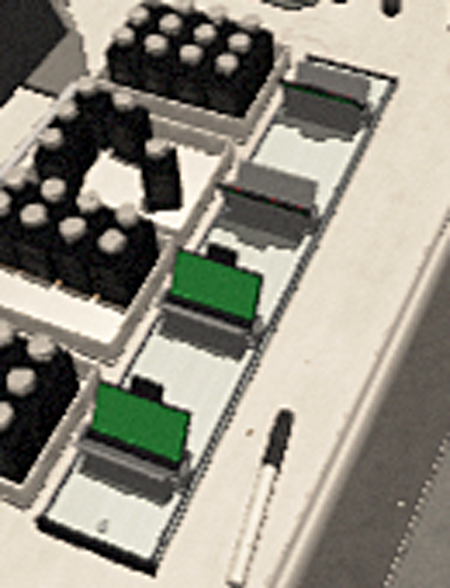

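Measurements agree with the drawing: the rail measures 505 x 89 mm against a nominal 510 x 96, and its yaw is 0.041 rad. The tabs are within 6 mm of where they should be. I'll shut the fingers, turn so the narrow 22 mm side faces along the rail, and go above the left of tag 4.

```bash
python3 -m jog '[[[0.026,0.05,0],0.12],[[0.052,0.1,0],0.25],[[0.08,0.155,0],0.38],[[0.107,0.21,0],0.51],[[0.135,0.265,0],0.64],[[0.163,0.32,0],0.77],[[0.191,0.375,0],0.9],[[0.22,0.43,0],1.02],[[0.248,0.487,0],1.14],[[0.277,0.545,0],1.26],[[0.305,0.602,-0.02],1.338],[[0.305,0.602,-0.06],1.338]]' 0 20; python3 - <<'E'
from workcell import env, vision
import cv2
from scipy.spatial.transform import Rotation as R
for n,b in [("top",(140,230,120,270)),("scene",(190,360,160,330))]:
    c=vision.camera(n);im=c["image"][b[0]:b[1],b[2]:b[3],::-1]
    k=min(800/im.shape[1],600/im.shape[0])*.99
    cv2.imwrite(f"pics/{n}1.png",cv2.resize(im,None,fx=k,fy=k,interpolation=cv2.INTER_CUBIC))
s=env.read_state();print(s["clock"],s["tcp_pos"],R.from_quat(s["eef_rot"]).as_matrix().round(3),s["joint_positions"],s["grip_width"])
E
```

```text
clock: 1.75
tcp_pos: [0.4778, 0.0033, 0.1729]
eef_rot: [0.69, 0.724, 0.002, 0.003]
ft_force: [-0.0, -0.5, -0.0]
grip_width: 0.003
1.85 [0.47039107 0.0021942  0.16725664] [[-0.044  0.999 -0.009]
 [ 0.999  0.044  0.001]
 [ 0.002 -0.009 -1.   ]] [-1.32877468e-01  5.40048239e-02 -4.32664113e-01  1.09321331e+00
 -1.55831499e-05  1.39383781e+00] 0.0017339215103427611
```

View pics/scene1.png

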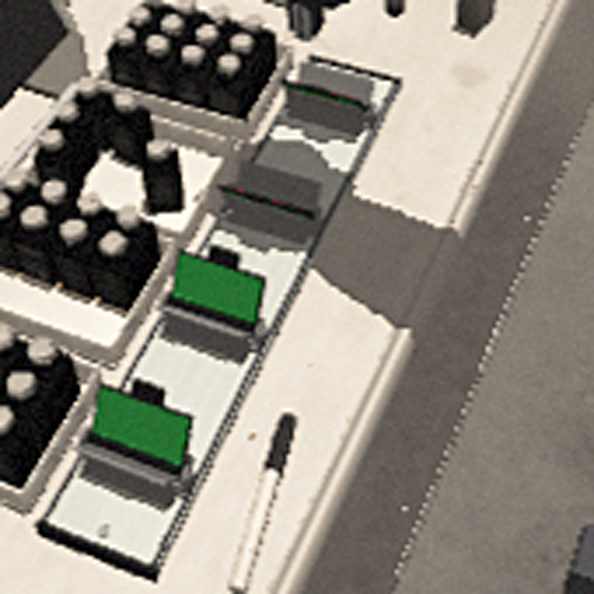

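View pics/top1.png

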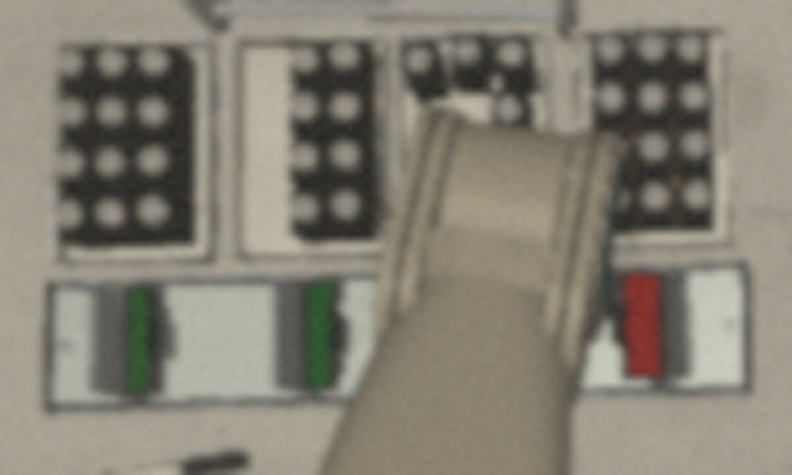

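The fingertip sits left of tag 4's tab, seen at the top of the scene crop (~305,20). The tags are unchanged. Descending beside the tab.

```bash
python3 -m jog '[[[0,0,-0.03],0],[[0,0,-0.06],0],[[0,0,-0.09],0],[[0,0,-0.105],0],[[0,0,-0.105],0]]'; python3 - <<'E'
from workcell import env, vision
import cv2
s=env.read_state();print(s["clock"],s["tcp_pos"],s["ft_force"])
b=(150,270,190,350)
c=vision.camera("scene");im=c["image"][b[0]:b[1],b[2]:b[3],::-1]
cv2.imwrite(f"pics/scene2.png",cv2.resize(im,None,fx=4.9,fy=4.9,interpolation=cv2.INTER_CUBIC))
cv2.imwrite(f"pics/wrist2.png",vision.camera("wrist")["image"][:,:,::-1])
E
```

```text
clock: 2.48
tcp_pos: [0.4734, -0.0002, 0.0662]
eef_rot: [0.693, 0.721, -0.0, -0.001]
ft_force: [0.1, -0.2, -0.5]
grip_width: -0.001
2.475 [ 4.73429811e-01 -2.24403173e-04  6.62335150e-02] [ 0.05444321 -0.15636561 -0.52664425]
```

View pics/scene2.png

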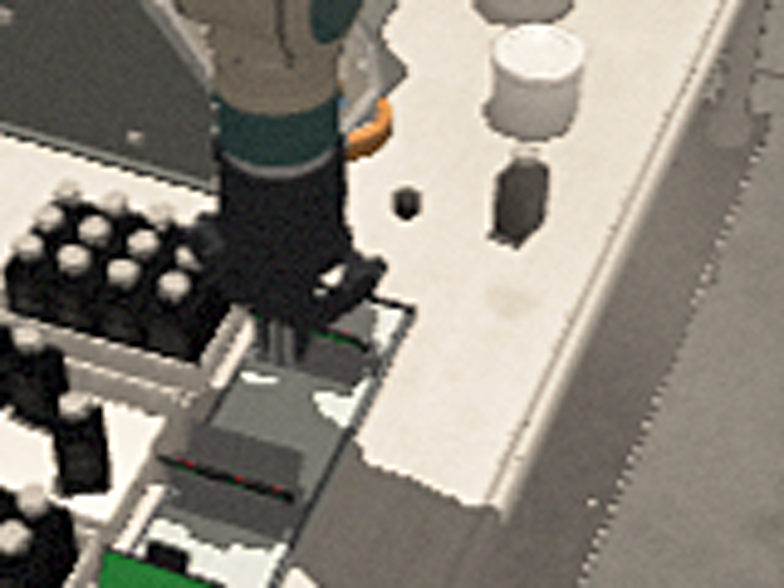

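View pics/wrist2.png

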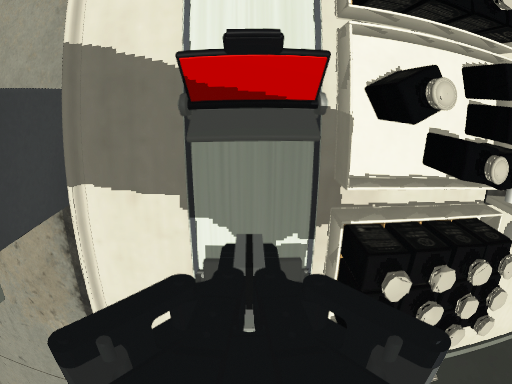

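The fingers are down left of tag 4's tab with no contact. The finger knuckles spread towards the tray, so I'll check their height before sweeping.

```bash
python3 - <<'E'
from workcell import vision
from h import *
c=vision.camera("scene")
for px in [(350,305),(380,270),(195,250)]:
    uv=(190+px[0]/4.9,150+px[1]/4.9)
    p=np.array(c["position"]); d=unproj(c,uv,0)-p
    for y in (-.015,0.0,.015):
        print(px,y,np.round(p+d*(y-p[1])/d[1],3))
E
```

```text
(350, 305) -0.015 [ 0.438 -0.015  0.11 ]
(350, 305) 0.0 [0.432 0.    0.126]
(350, 305) 0.015 [0.425 0.015 0.143]
(380, 270) -0.015 [ 0.419 -0.015  0.147]
(380, 270) 0.0 [0.413 0.    0.162]
(380, 270) 0.015 [0.407 0.015 0.178]
(195, 250) -0.015 [ 0.543 -0.015  0.116]
(195, 250) 0.0 [0.534 0.    0.133]
(195, 250) 0.015 [0.525 0.015 0.149]
```

The knuckles are at z ≥ 0.11, well clear of the 78 mm bottles. Pushing tag 4 over to the right.

```bash
python3 -m jog '[[[0,-0.007,0],0],[[0.001,-0.014,0],0],[[0.001,-0.021,0],0],[[0.001,-0.028,0],0],[[0.001,-0.035,0],0],[[0.002,-0.042,0],0],[[0.002,-0.049,0],0],[[0.002,-0.055,0],0],[[0.002,-0.06,0],0],[[0.002,-0.06,0],0]]'; python3 - <<'E'
from workcell import env, vision
import cv2
b=(150,270,190,350)
c=vision.camera("scene");im=c["image"][b[0]:b[1],b[2]:b[3],::-1]
cv2.imwrite(f"pics/scene3.png",cv2.resize(im,None,fx=4.9,fy=4.9,interpolation=cv2.INTER_CUBIC))
E
```

```text
clock: 3.88
tcp_pos: [0.476, -0.06, 0.0663]
eef_rot: [0.693, 0.721, 0.0, -0.0]
ft_force: [0.2, -0.2, 0.3]
grip_width: 0.001
```

View pics/scene3.png

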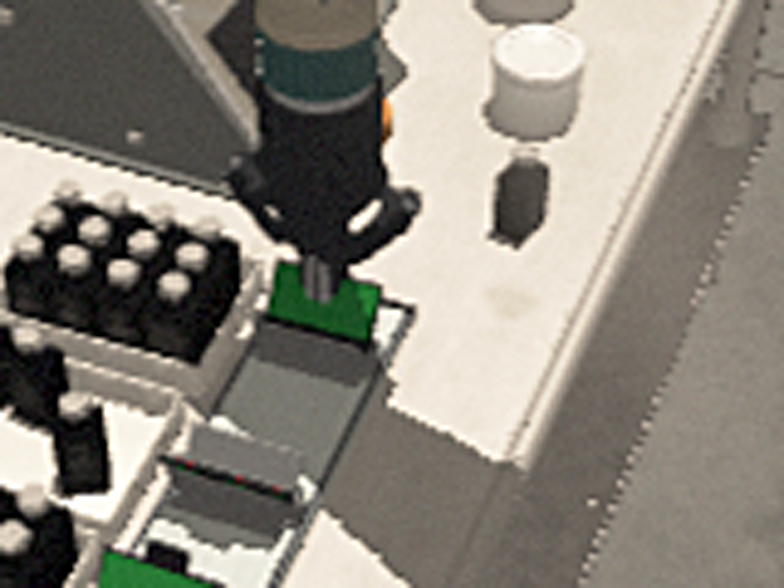

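Tag 4 now shows green at (325,300) and has fallen right. Lifting and going to the gap between tags 2 and 3.

```bash
python3 -m jog '[[[0,0.002,0.04],0],[[0,0.005,0.07],0],[[-0.002,0.045,0.074],0],[[-0.004,0.095,0.074],0],[[-0.006,0.145,0.074],0],[[-0.0075,0.185,0.074],0],[[-0.0075,0.1955,0.074],0],[[-0.0075,0.1955,0.074],0],[[-0.0075,0.1955,0.04],0],[[-0.0075,0.1955,0.01],0],[[-0.0075,0.1955,0],0],[[-0.0075,0.1955,0],0]]'; python3 - <<'E'
from workcell import env, vision
import cv2
b=(190,310,160,320)
c=vision.camera("scene");im=c["image"][b[0]:b[1],b[2]:b[3],::-1]
cv2.imwrite(f"pics/scene4.png",cv2.resize(im,None,fx=4.9,fy=4.9,interpolation=cv2.INTER_CUBIC))
E
```

```text
clock: 5.42
tcp_pos: [0.4681, 0.1349, 0.066]
eef_rot: [0.693, 0.721, -0.001, -0.0]
ft_force: [-0.3, 1.3, 0.3]
grip_width: -0.001
```

View pics/scene4.png

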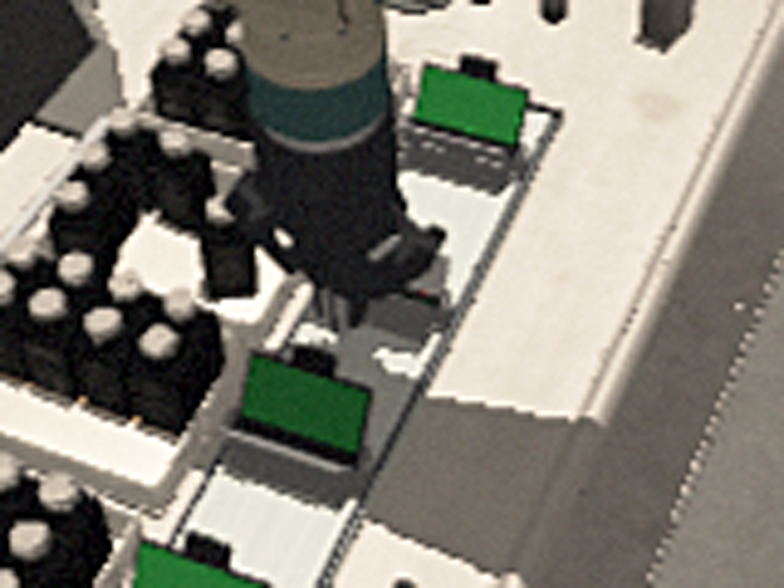

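The finger is in the gap, tag 2 is still green at (305,405), and tag 4 rests green. Pushing tag 2 left.

```bash
python3 -m jog '[[[0,0.007,0],0],[[-0.001,0.014,0],0],[[-0.001,0.021,0],0],[[-0.001,0.028,0],0],[[-0.001,0.035,0],0],[[-0.002,0.042,0],0],[[-0.002,0.049,0],0],[[-0.002,0.056,0],0],[[-0.003,0.063,0],0],[[-0.003,0.063,0],0]]'; python3 -m jog '[[[0,-0.003,0.04],0],[[0,-0.005,0.09],0],[[-0.03,-0.05,0.13],0],[[-0.05,-0.11,0.14],0],[[-0.08,-0.17,0.14],0],[[-0.09,-0.23,0.14],0],[[-0.1,-0.29,0.14],0],[[-0.1,-0.35,0.14],0],[[-0.1,-0.4,0.14],0],[[-0.1,-0.4,0.14],0]]'; python3 - <<'E'
from workcell import env, vision
import cv2
for n,b in [("top",(140,230,120,300)),("scene",(190,360,160,330))]:
    c=vision.camera(n);im=c["image"][b[0]:b[1],b[2]:b[3],::-1]
    k=min(800/im.shape[1],600/im.shape[0])*.99
    cv2.imwrite(f"pics/{n}5.png",cv2.resize(im,None,fx=k,fy=k,interpolation=cv2.INTER_CUBIC))
E
```

```text
clock: 6.72
tcp_pos: [0.4654, 0.1992, 0.0663]
eef_rot: [0.692, 0.722, -0.0, -0.0]
ft_force: [-0.2, -0.4, -0.3]
grip_width: -0.0
clock: 7.98
tcp_pos: [0.3655, -0.2048, 0.2067]
eef_rot: [0.695, 0.719, -0.0, 0.001]
ft_force: [-0.1, 0.6, 0.3]
grip_width: 0.0
```

View pics/scene5.png

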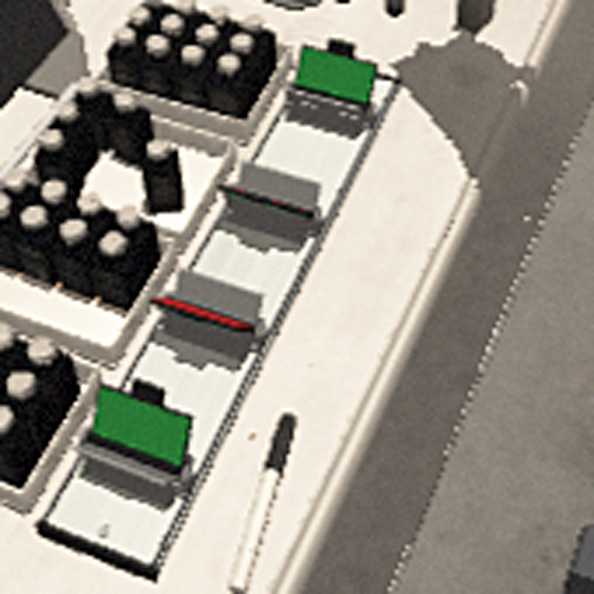

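View pics/top5.png

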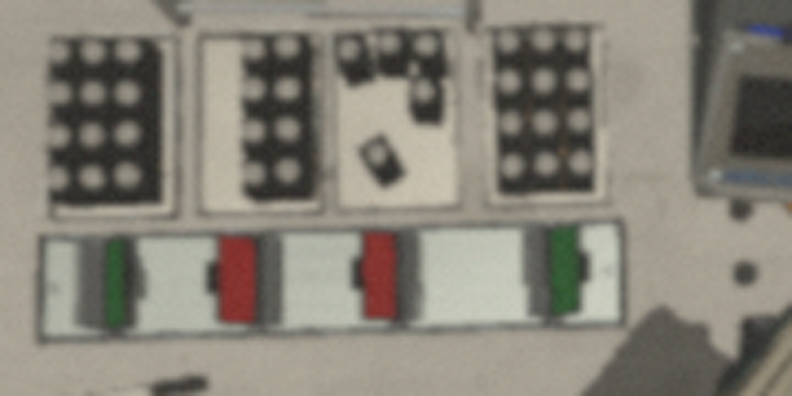

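The tags now read green, red, red, green in front of full, 8, 5, full. Tag 2's visible red sliver, set against tag 3's edge-on view, fits a lean of -0.62 seen from the scene camera. Trays, caps and marker look unmoved, and the arm is clear.

```bash
python3 -c "
from workcell import env,vision
from h import *
c=vision.camera('top')
ctr=np.array([.4686,.1354]);ey=np.array([-.0413,.9991])
for p in [(212,278),(584,268)]:
    w=unproj(c,(120+p[0]/4.4,140+p[1]/4.4),.071); print('tab rail y',(w[:2]-ctr)@ey)
print(env.sign_off())"
```

```text
tab rail y 0.08916651658772178
tab rail y -0.2195119030213425
the job is handed in; nothing more can be done
None
```

I flipped the two wrong tags and handed the job in at about 8 s of the 42 s allowed. I used the closed fingertips, with no pinching or lifting. From left to right:

| Position | Tray | Tag before | Tag now |
|---|---|---|---|
| 1 | full | green | green |
| 2 | 8 bottles | green | red (flipped) |
| 3 | 5 bottles | red | red |
| 4 | full | red | green (flipped) |

- **Colours:** the last pictures show green, red, red, green, with the trays, the two caps in view and the marker apparently unmoved and the arm clear. I didn't re-check the loose bottle, jar or mug by picture afterwards, but the arm stayed away from them.
- **Lean:** both flipped tabs measured where a tag at rest should be. Tag 2's tab is at 89 mm along the rail, where I expected 88. Tag 4's is at -219.5 mm, where I expected -220.
- **Force:** the wrist sensor, read only at the end of each move, never showed more than about 1.3 N.
- **Disagreement:** the rail measured 505 x 89 mm in the top picture against the stated 510 x 96 mm. I put this down to its dark border, and it did not affect the pushes.

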